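Free a seized board-holder knob and snug the jaw

TASK

The lock knob on the circuit-board holder's sliding blue jaw has seized: grip it and break it loose with a short firm twist counter-clockwise (seen from above), then keep turning it freely the same way to its open stop. Then slide the jaw up to the circuit board and on until the board beds against the orange pad of the far jaw, pressing it home gently by feel with about 10 N, and let go, leaving the knob open and the jaw touching the board. Do not press hard on the board, and leave the mouse, breadboard and screwdriver alone.

Things in the scene. Friction and masses are not known exactly. Their poses are not given: they have to be found in the camera images.
- holder: Aluminium rail bed, 100 (x) by 320 (y) by 22 mm high, screwed to the bench. Origin: centre of its underside. Its y axis is the sliding direction: sliding jaw near its -y end, far jaw towards +y. Only the knob rises more than 44 mm above the bench.
- jaw: Sliding blue jaw, 64 (x) by 40 (y) by 18 mm high, lying on the bed and carrying the knob. Origin: centre of its underside, 22 mm above the bench; axes parallel to the holder's; slides along +y, up to 115 mm, towards the board. A pin locks it until the knob has turned about 1.3 rad; then it slides with about 2 N drag and stays where left. Push it along by the gripped knob.
- jaw_face (a point): Middle of the jaw's flat clamping face, 20 mm from the jaw's origin towards its +y, 31 mm above the bench.
- knob_grip (a point): Point on the lock knob's axis, 64 mm above the bench, a good TCP height to grip it from above. The knob is an upright black ribbed cylinder with a white pointer line on top, 38 mm across, 28 mm tall (45 to 73 mm above the bench), centred on the jaw. It turns in place and does not rise. Any grip direction across it will do.
- knob (a joint): Knob angle in rad: 0 locked (start), growing counter-clockwise seen from above to a stop at 2.2 (open from 1.9). About 0.45 N m breaks it loose; after 0.3 to 0.5 rad it lets go and turns freely. A 50 to 60 N grip does not slip. Turn it in two grips, turning the opened fingers back in between; it stays where left.
- board: Green circuit board, 70 (x) by 80 (y) by 6 mm thick, parts up to 6 mm higher, 90 g, lying loose and flat on the bed between the jaws, maybe slightly askew. Origin: centre of its underside, 22 mm above the bench; y roughly along the holder's. 5 to 13 N of push on it is right, more than 20 N may crack it. Keep the fingers off it.
- board_edge (a point): Middle of the board's edge facing the sliding jaw (its -y edge, 40 mm from its centre), at half thickness; 27 to 86 mm from the jaw's face at the start. Pushed along +y the board slides almost freely 3 to 22 mm (this play is not measured), then beds on the orange pad of the far blue jaw, where the push rises steeply within a mm or two.
- mouse: White and black computer mouse, 105 by 64 by 40 mm, loose bystander. Origin on its underside.
- breadboard: White solderless breadboard, 56 by 165 by 10 mm, loose bystander. Origin: centre of its underside.
- screwdriver: Screwdriver with red handle, 170 mm long, lying on the bench, loose bystander. Origin under its middle.
Things that resemble listed ones, but are neither listed nor needed, are in the scene too. There is more than one size of the board; the one meant has the size given above.

How it is judged:
By the outcome, as a careful person would: the job done as asked, in the order asked, and still so for the second after the job is handed in, with the robot touching nothing.
It also fails if it takes over 59 s, if anything falls off the work surface, if the arm or the gripper's body presses on something with over 40 N, if the wrist force passes 120 N, or if a joint passes its speed limit or range.

ROBOT

A 7-joint arm with a two-finger parallel gripper is mounted at the origin on the work surface. World frame = base frame: x ahead of the robot, y to its left, z up, the work surface at z = 0. Lengths are in m, angles in rad, forces in N, time in s.
With the tool pointing down it reaches from about 0.425 to 0.925 m from the base axis. Payload 6.8 kg.
Tool frame: the origin (TCP) lies between the finger pads, 19 mm behind the fingertips; this is the grasp point; z points along the fingers, y is the line along which they close (so a half turn about z gives the same grasp; the last joint's range is limited). The gripper opens to 85 mm and grips with 20 to 120 N. Pads are 22 mm wide; open, the fingers measure 114 mm over their backs; the gripper's body (76 mm by 85 mm) begins 54 mm behind the grasp point. The pads swing forward as they close: fully open they stand 13 mm farther back than shut.
Start: joints at [1.215, 0.477, 0.022, 1.555, -0.011, 1.109, -0.083], TCP at [0.166, -0.654, 0.25] pointing down, gripper open.
Joint ranges: [-2.96, 2.96], [-0.34, 2.1], [-1.41, 1.46], [0.24, 2.44], [-1.37, 4.51], [0.17, 1.92], [-2.96, 2.96]. Speed limits (rad/s): [2.39, 2.39, 3.14, 3.14, 3.14, 3.14, 3.14].

INTERFACE

Orientations are given as a unit quaternion [w, x, y, z].
In Python, from station import bot gives the robot as it stands. The module is installed in compiled form; this text tells all that it offers.
- The arm moves only by the shell command python3 -m jog 'ROWS' [OPENING] [FORCE]. ROWS is JSON, a list of rows, each a list of 4 numbers: the shift along the tool's x, y, z in cm, then the turn about the tool's z in rad. In form: [[x, y, z, spin], ...]. A call has 1 to 20 rows; each row is the pose to reach, as a shift and turn from the pose commanded when the call began, along the tool's axes at that moment; what a row does not reach only later rows make up. A row lasts 1/12 s, in which the tool goes at most 41.7 mm and 7.16 degrees, less where a joint would pass 70% of its speed; a pose out of reach is approached as far as the arm can. A call with a gripper value outside its range is refused whole. OPENING is the closure, from -1 (fully open) to 1 (shut), set as the call begins (- or left out, the last holds). The fingers move at their own pace and stop on an object; FORCE is the grip in N (left out, the last holds). Time passes only in rows, so rows that repeat a pose let the fingers close. It gives the time, the measured TCP pose, the force, the opening and the grip force at its end, in the units of the state.
- bot.get_obs(): the state, without advancing time (a new reading comes with each control period).
- bot.read_camera(name): name is "side" or "top" or "wrist"; returns a dict with "pixels" (384x512x3 uint8, red, green, blue), "depth" (384x512 float32, m along the optical axis (not along the pixel's ray), 0 where there is no reading), "fovy" (degrees; the focal length in pixels is half the picture's height over the tangent of half this angle, whatever the lens; pixels are square), "cx", "cy" (the principal point, pixels), "pose" (4x4, takes a point from camera to world coordinates). Camera axes: x right, y down, z forward; pixel columns grow to the right and rows downward; lengths in m; the calibration is good to about 2 mm. A picture is of the moment at which its call begins.
- bot.hand_in(): hands the job in; it is judged then, once.
The state is a dict: "t": time; "q": joint angles; "joint_vel": joint speeds; "joint_torque": joint torques, N m; "eef_pos": TCP position; "tool_rot": TCP orientation; "contact_force": force on the tool from outside, world axes, zero at the start; "torque": the same for the moment, N m; "gripper_width": opening from 0.0 (shut) to 1.0 (fully open); "grasp_force": force on a finger pad.
Only numpy, scipy, OpenCV 4.12 (cv2) and the standard library are available. Lean on these libraries where they do the work, as an engineer would, in place of code of your own. Each camera call takes 0.05 s, during which the arm holds its last target. There are 200 camera calls.

## Working session

There is one attempt and no reset: what is moved stays moved. The work goes in short steps, Python scripts to look and compute and a shell command to move; the robot and the scene stay as the last step left them, time stands still between calls to the robot, and variables do not carry over. Pictures are saved under pics/ and viewed, at most 10 in all, crops included, and the job is handed in when it is done.

```bash
mkdir -p pics; cat > h.py <<'E'
import numpy as np, cv2, pickle
from station import bot
def snap(n,f):
    c=bot.read_camera(n); pickle.dump(c,open(f'{f}.pkl','wb')); return c
def P(c,u,v,z=None):
    f=c['pixels'].shape[0]/2/np.tan(np.radians(c['fovy'])/2)
    r=np.array([(u-c['cx'])/f,(v-c['cy'])/f,1.]); M=np.array(c['pose'])
    if z is None: return M[:3,:3]@(r*c['depth'][int(v),int(u)])+M[:3,3]
    d=M[:3,:3]@r; return M[:3,3]+d*(z-M[2,3])/d[2]
E
python3 - <<'E'
from h import *
a=snap('top','top0');b=snap('side','side0')
for n,c in(('top0',a),('side0',b)): cv2.imwrite(f'pics/{n}.png',cv2.resize(c['pixels'][:,:,::-1],(800,600),interpolation=cv2.INTER_CUBIC))
o=bot.get_obs();print({k:np.round(o[k],3) for k in o});print(np.round(a['pose'],3),a['fovy'])
E
```

```text
{'t': np.float64(0.1), 'q': array([ 1.215,  0.478,  0.022,  1.556, -0.012,  1.109, -0.083]), 'joint_vel': array([-0.   , -0.001, -0.   , -0.002, -0.   ,  0.   ,  0.   ]), 'joint_torque': array([ 5.0000e-03, -5.9776e+01,  1.6140e+00, -2.8196e+01,  1.3000e-02,
        5.0000e-03,  0.0000e+00]), 'eef_pos': array([ 0.165, -0.654,  0.249]), 'tool_rot': array([-0.001,  0.992,  0.124, -0.   ]), 'contact_force': array([ 0.674, -0.308,  0.322]), 'torque': array([ 0.055, -0.016,  0.019]), 'grasp_force': np.float64(0.0), 'gripper_width': np.float64(1.001)}
[[ 0.005 -0.991  0.137  0.422]
 [-0.999 -0.     0.037 -0.006]
 [-0.037 -0.137 -0.99   1.043]
 [ 0.     0.     0.     1.   ]] 50.79853956578528
```

View pics/top0.png

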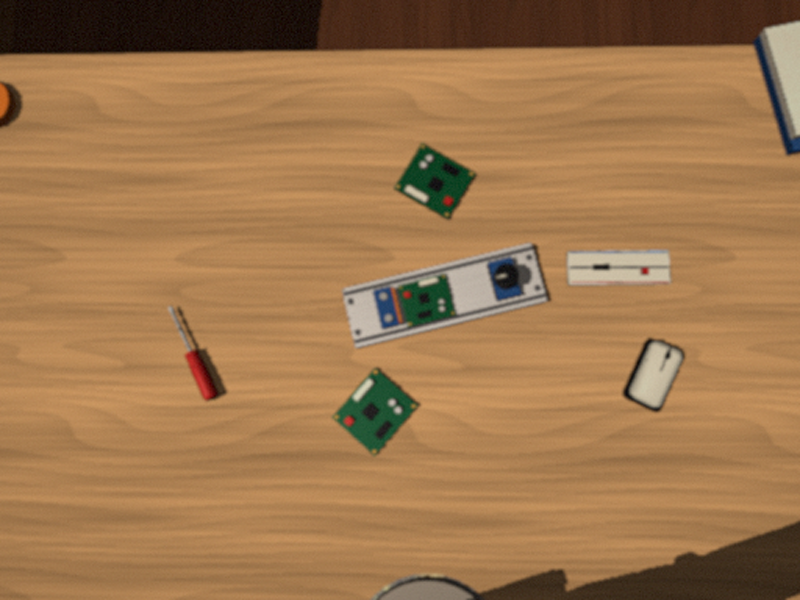

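View pics/side0.png

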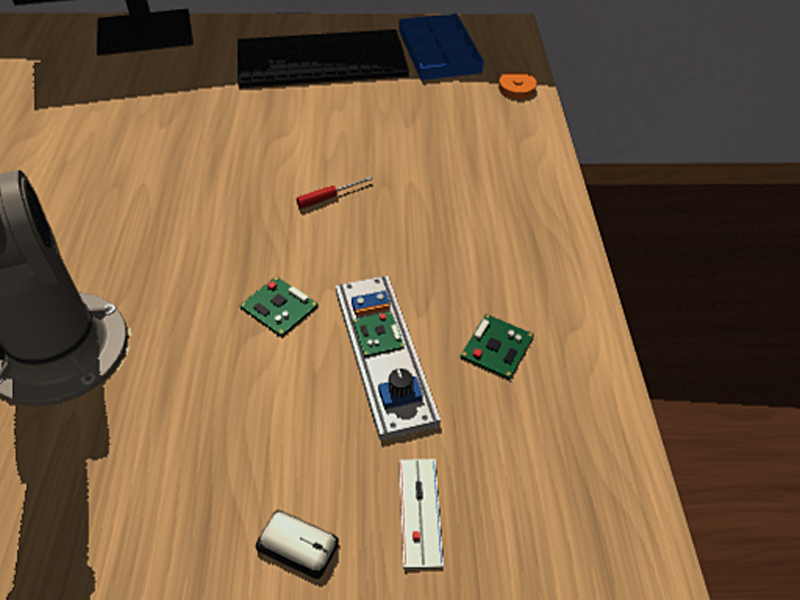

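The top view shows the holder with corners near (345,289), (535,245), (549,299), (358,346) and its knob near (506,275). The board is at (425,300) against an orange pad near (400,305). The side view agrees: knob at (400,383). I'll enlarge this area.

```bash
python3 - <<'E'
from h import *
a=pickle.load(open('top0.pkl','rb'));b=pickle.load(open('side0.pkl','rb'))
x=cv2.resize(a['pixels'][145:235,210:360,::-1],None,fx=5,fy=5,interpolation=cv2.INTER_CUBIC)
cv2.imwrite('pics/topcrop.png',x)
y=cv2.resize(b['pixels'][170:290,205:295,::-1],None,fx=5,fy=5,interpolation=cv2.INTER_CUBIC)
cv2.imwrite('pics/sidecrop.png',y)
E
```

```text
(no output)
```

View pics/topcrop.png

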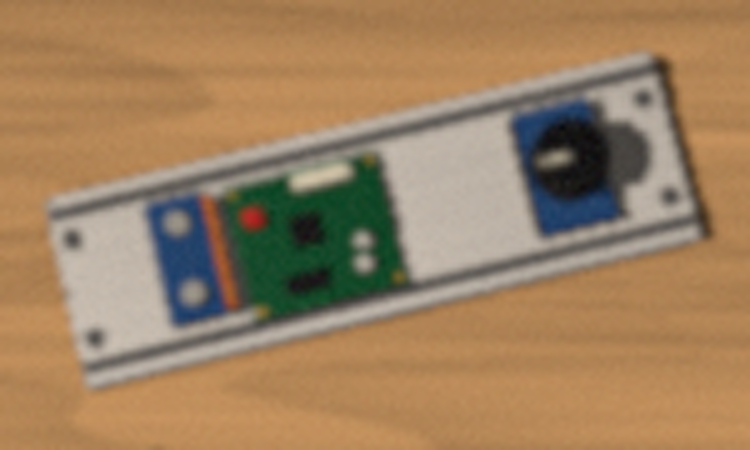

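View pics/sidecrop.png

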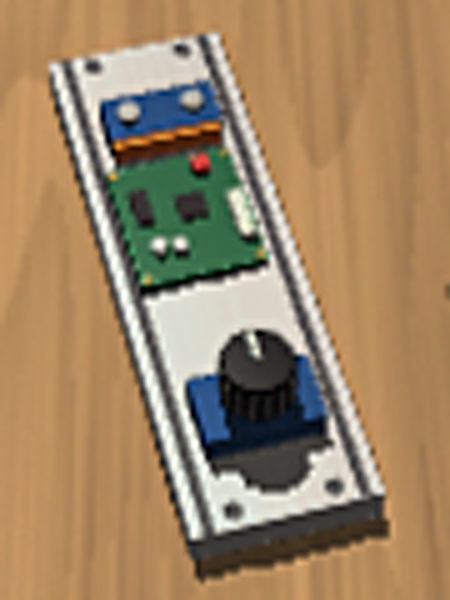

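Top crop: knob top centre (570,158), bed corners (48,203), (655,57), (703,232), (90,385), jaw face edge (514,115)-(543,237), board near edge (380,155)-(407,283). Side crop: knob top centre (259,360), radius about 38 px.

```bash
python3 - <<'E'
from h import *
a=pickle.load(open('top0.pkl','rb'));b=pickle.load(open('side0.pkl','rb'))
T=lambda u,v,z=None:P(a,210+u/5,145+v/5,z)
S=lambda u,v,z=None:P(b,205+u/5,170+v/5,z)
k=T(570,158,.073);print('knob',k,S(259,360,.073),'depth',T(575,165),S(260,370))
C=np.array([T(u,v,.022) for u,v in((48,203),(655,57),(703,232),(90,385))]);print('bed',C,C.mean(0))
CS=np.array([S(u,v,.022) for u,v in((50,63),(192,545),(384,497),(218,35))]);print('bedS',CS,CS.mean(0))
for c in(C,CS):print([np.linalg.norm(c[i]-c[(i+1)%4]) for i in range(4)])
d=C[0]+C[3]-C[1]-C[2];d/=np.linalg.norm(d)
e=CS[0]+CS[3]-CS[1]-CS[2];e/=np.linalg.norm(e);print('dir',d,e,np.degrees(np.arctan2(-d[0],d[1])),np.degrees(np.arctan2(-e[0],e[1])))
f=(T(514,115,.04)+T(543,237,.04))/2; g=(T(380,155,.028)+T(407,283,.028))/2
print('face',f,'edge',g,'gap',(g-f)@d,'knob-face',(f-k)@d)
o=bot.get_obs()
from scipy.spatial.transform import Rotation as R
q=o['tool_rot'];M=R.from_quat(np.r_[q[1:],q[0]]).as_matrix();print(M,M.T@(np.r_[k[:2],.064]-o['eef_pos'])*100)
E
```

```text
knob [ 0.58074838 -0.11963897  0.073     ] [ 0.58799285 -0.12567866  0.073     ] depth [ 0.57724629 -0.12193505  0.07346309] [ 0.58841386 -0.12958085  0.07013766]
bed [[ 0.56587991  0.14085327  0.022     ]
 [ 0.64140642 -0.16968152  0.022     ]
 [ 0.55117572 -0.19186513  0.022     ]
 [ 0.47295796  0.11767078  0.022     ]] [ 0.55785501 -0.02575565  0.022     ]
bedS [[ 0.478467    0.11399833  0.022     ]
 [ 0.55442701 -0.19767367  0.022     ]
 [ 0.64893886 -0.17283214  0.022     ]
 [ 0.57437735  0.13426362  0.022     ]] [ 0.56405255 -0.03056097  0.022     ]
[np.float64(0.31958740709306527), np.float64(0.0929176588378596), np.float64(0.31926556292163816), np.float64(0.09577012817299917)]
[np.float64(0.3207948945516657), np.float64(0.09772201761228554), np.float64(0.3160177637334783), np.float64(0.09802794439089924)]
dir [-2.40659139e-01  9.70609694e-01  3.47571083e-16] [-0.23636706  0.97166384  0.        ] 13.92544652469727 13.67222017701386
face [ 0.5771763  -0.10268858  0.04      ] edge [ 0.55706606 -0.03560922  0.028     ] gap 0.06994759284747526 knob-face 0.01731186867990413
[[ 9.69444704e-01  2.45309399e-01 -5.15390685e-04]
 [ 2.45309920e-01 -9.69443328e-01  1.63594649e-03]
 [-9.83290107e-05 -1.71239011e-03 -9.99998529e-01]] [ 53.36979505 -41.57205916  18.57562522]
```

```bash
python3 -m jog '[[3,-2.3,0.5,0],[6,-4.6,1,0],[9,-6.9,1.5,0],[12,-9.2,2,0],[15,-11.5,2.5,0],[18,-13.8,3,0],[21,-16.2,3.5,0],[24,-18.5,4,0],[27,-20.8,4.5,0],[30,-23.1,5,0],[33,-25.4,5.5,0],[36,-27.7,6,0],[39,-30,6.5,0],[42,-32.3,7,0],[45,-34.6,7.5,0],[48,-36.9,8,0],[51,-39.2,8.5,0],[53.7,-41.3,9,0],[53.7,-41.3,9,0],[53.7,-41.3,9,0]]' -1
python3 - <<'E'
from h import *
c=snap('wrist','w1');o=bot.get_obs();print(o['q'].round(3),o['eef_pos'],o['tool_rot'],c['pose'].round(3))
cv2.imwrite('pics/w1.png',cv2.resize(c['pixels'][:,:,::-1],(768,576),interpolation=cv2.INTER_CUBIC))
E
```

```text
t: 1.77
eef_pos: [0.5855, -0.1194, 0.1592]
tool_rot: [-0.001, 0.992, 0.126, -0.0]
contact_force: [0.1, -0.6, 0.3]
gripper_width: 1.004
grasp_force: 0.0
[ 0.26   0.459 -0.207  1.818  0.119  0.878 -1.324] [ 0.58462024 -0.12175919  0.15936498] [-9.53990466e-05  9.92234451e-01  1.24379675e-01 -6.93752433e-04] [[ 0.249 -0.935 -0.251  0.649]
 [-0.968 -0.241 -0.062 -0.103]
 [-0.003  0.259 -0.966  0.282]
 [ 0.     0.     0.     1.   ]]
```

View pics/w1.png

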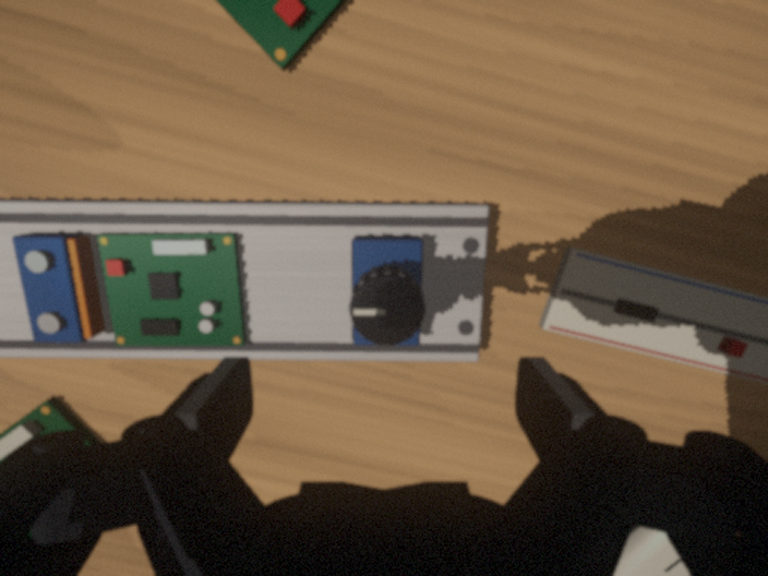

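Wrist view: knob top centre near (387,312), pointer at (365,312), jaw face x≈353, board edge x≈240-247, gap clear; the fingers straddle the knob. The far jaw looks skewed.

```bash
python3 - <<'E'
from h import *
c=pickle.load(open('w1.pkl','rb'))
W=lambda u,v,z=None:P(c,(u+.5)/1.5-.5,(v+.5)/1.5-.5,z)
k=W(387,312,.073);print('knob',k,W(390,312))
d=W(487,205,.022)-W(20,200,.022);print(np.degrees(np.arctan2(d[0],-d[1])))
d2=W(475,358,.022)-W(20,356,.022);print(np.degrees(np.arctan2(d2[0],-d2[1])))
s=np.array([-.2385,.971,0])
f=(W(353,240,.04)+W(353,342,.04))/2;e=W(243,290,.028)
print(f,e,(e-f)@s,(f-k)@s, W(80,290,.03))
o=bot.get_obs()
from scipy.spatial.transform import Rotation as R
q=o['tool_rot'];M=R.from_quat(np.r_[q[1:],q[0]]).as_matrix();print(M.T@(np.r_[k[:2],.064]-o['eef_pos'])*100)
E
```

```text
knob [ 0.58514417 -0.12035043  0.073     ] [ 0.58559851 -0.12178085  0.07325793]
13.842523223372664
14.231236395482767
[ 0.58142158 -0.10134936  0.04      ] [ 0.56310183 -0.03693311  0.028     ] 0.06691743242218295 0.019337885492315045 [0.53945555 0.05676903 0.03      ]
[ 0.09844704 -0.12013301  9.53641768]
```

```bash
python3 -m jog '[[0.1,-0.1,2,0],[0.1,-0.1,4.5,0],[0.1,-0.1,7,0],[0.1,-0.1,8.7,0],[0.1,-0.1,9.5,0],[0.1,-0.1,9.5,0],[0.1,-0.1,9.5,0]]' -1
python3 -m jog '[[0,0,0,0],[0,0,0,0],[0,0,0,0],[0,0,0,0],[0,0,0,0],[0,0,0,0],[0,0,0,0],[0,0,0,0],[0,0,0,0],[0,0,0,0]]' 1 56
```

```text
t: 2.4
eef_pos: [0.5854, -0.1222, 0.0654]
tool_rot: [0.0, 0.992, 0.123, -0.0]
contact_force: [0.8, 0.1, -0.3]
gripper_width: 0.997
grasp_force: 0.0
t: 3.23
eef_pos: [0.5861, -0.1212, 0.0662]
tool_rot: [0.0, 0.992, 0.124, 0.001]
contact_force: [-1.0, 0.1, 5.7]
gripper_width: 0.428
grasp_force: 55.4
```

```bash
python3 -m jog '[[0,0,0,-0.12],[0,0,0,-0.24],[0,0,0,-0.36],[0,0,0,-0.48],[0,0,0,-0.55]]' 
python3 - <<'E'
from h import *
o=bot.get_obs();print(o['torque'].round(3),o['contact_force'].round(2),o['tool_rot'].round(3),o['q'].round(3))
E
```

```text
t: 3.65
eef_pos: [0.5858, -0.1207, 0.0661]
tool_rot: [0.0, 0.92, 0.391, 0.0]
contact_force: [-2.9, 1.6, 7.3]
gripper_width: 0.431
grasp_force: 56.8
[ 0.371  0.649 -0.031] [-2.92  1.62  7.34] [0.    0.92  0.391 0.   ] [ 0.346  0.601 -0.327  1.861  0.278  0.724 -0.904]
```

```bash
python3 -m jog '[[0,0,0,-0.12],[0,0,0,-0.24],[0,0,0,-0.36],[0,0,0,-0.48],[0,0,0,-0.6],[0,0,0,-0.65],[0,0,0,-0.65]]' 
python3 - <<'E'
from h import *
o=bot.get_obs();print(o['torque'].round(3),o['tool_rot'].round(3),o['q'].round(3))
E
python3 -m jog '[[0,0,0,0],[0,0,0,0],[0,0,0,0],[0,0,0,0],[0,0,0,0],[0,0,0,0]]' -1
python3 - <<'E'
from h import *
c=snap('wrist','w2')
cv2.imwrite('pics/w2.png',cv2.resize(c['pixels'][:,:,::-1],(768,576),interpolation=cv2.INTER_CUBIC))
E
```

```text
t: 4.23
eef_pos: [0.585, -0.1203, 0.0661]
tool_rot: [-0.001, 0.748, 0.663, -0.0]
contact_force: [-6.1, 2.6, 10.5]
gripper_width: 0.429
grasp_force: 56.9
[0.529 1.159 0.031] [-0.001  0.748  0.663 -0.   ] [ 0.463  0.628 -0.487  1.854  0.41   0.761 -0.366]
t: 4.73
eef_pos: [0.5857, -0.1212, 0.0649]
tool_rot: [0.0, 0.749, 0.662, -0.0]
contact_force: [-0.6, 0.6, 0.4]
gripper_width: 1.002
grasp_force: 0.0
```

View pics/w2.png

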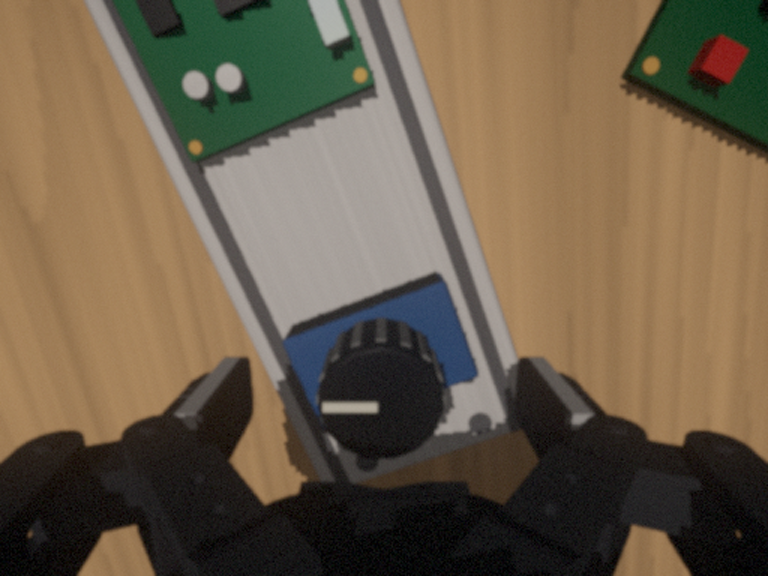

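The pointer (322→378, 408) is still level with the finger line, so the knob followed the full 1.2 rad without slipping. Next I turn the open fingers back and regrip.

```bash
python3 -m jog '[[0,0,0,0.12],[0,0,0,0.24],[0,0,0,0.36],[0,0,0,0.48],[0,0,0,0.6],[0,0,0,0.72],[0,0,0,0.84],[0,0,0,0.96],[0,0,0,1.08],[0,0,0,1.1],[0,0,0,1.1]]' -1
python3 -m jog '[[0,0,0,0],[0,0,0,0],[0,0,0,0],[0,0,0,0],[0,0,0,0],[0,0,0,0],[0,0,0,0],[0,0,0,0],[0,0,0,0],[0,0,0,0]]' 1 56
python3 -m jog '[[0,0,0,-0.12],[0,0,0,-0.24],[0,0,0,-0.36],[0,0,0,-0.48],[0,0,0,-0.6],[0,0,0,-0.7],[0,0,0,-0.8],[0,0,0,-0.86],[0,0,0,-0.92],[0,0,0,-0.92]]'
python3 - <<'E'
from h import *
o=bot.get_obs();print(o['torque'].round(3),o['tool_rot'].round(3),o['q'].round(3))
E
```

```text
t: 5.7
eef_pos: [0.5857, -0.1209, 0.065]
tool_rot: [0.0, 0.985, 0.174, -0.0]
contact_force: [0.2, -0.9, -0.7]
gripper_width: 1.0
grasp_force: 0.0
t: 6.53
eef_pos: [0.5856, -0.1212, 0.0653]
tool_rot: [0.0, 0.985, 0.173, 0.0]
contact_force: [-1.7, -0.1, 5.8]
gripper_width: 0.428
grasp_force: 55.9
t: 7.37
eef_pos: [0.5851, -0.1208, 0.0652]
tool_rot: [-0.0, 0.805, 0.594, -0.0]
contact_force: [-3.7, -0.4, 7.6]
gripper_width: 0.429
grasp_force: 56.0
[0.186 0.771 0.051] [-0.     0.805  0.594 -0.   ] [ 0.433  0.621 -0.444  1.856  0.375  0.749 -0.518]
```

```bash
python3 -m jog '[[0,0,0,-0.04],[0,0,0,-0.08],[0,0,0,-0.1],[0,0,0,-0.1]]'
python3 - <<'E'
from h import *
o=bot.get_obs();print(o['torque'].round(3),o['tool_rot'].round(3))
E
python3 -m jog '[[0,0,0,-0.03],[0,0,0,-0.06],[0,0,0,-0.06]]'
python3 - <<'E'
from h import *
from scipy.spatial.transform import Rotation as R
o=bot.get_obs();print(o['torque'].round(3),o['tool_rot'].round(3))
q=o['tool_rot'];M=R.from_quat(np.r_[q[1:],q[0]]).as_matrix();print(M.round(3),M.T@np.array([-.2402,.9707,0]))
E
```

```text
t: 7.7
eef_pos: [0.585, -0.1209, 0.0652]
tool_rot: [-0.001, 0.775, 0.632, -0.0]
contact_force: [-4.0, 1.8, 8.4]
gripper_width: 0.426
grasp_force: 56.1
[ 0.218  0.862 -0.515] [-0.001  0.775  0.632 -0.   ]
t: 7.95
eef_pos: [0.5851, -0.1204, 0.0652]
tool_rot: [-0.001, 0.756, 0.654, 0.0]
contact_force: [-3.6, 2.9, 7.6]
gripper_width: 0.424
grasp_force: 56.2
[ 0.521  0.725 -1.031] [-0.001  0.756  0.654  0.   ]
[[ 0.144  0.99  -0.001]
 [ 0.99  -0.144  0.002]
 [ 0.001 -0.001 -1.   ]] [ 0.92603546 -0.37737237  0.00171495]
```

At the stop (reaction moment −1.03 N m). I'll relax the twist, then slide 55 mm in free travel.

```bash
python3 -m jog '[[0,0,0,0.03],[0,0,0,0.06],[0,0,0,0.06]]'
cat > f.py <<'E'
from h import *
s=np.array([-.2402,.9707,0]);t=np.array([.9707,.2402,0])
o=bot.get_obs();F=o['contact_force'];p=o['eef_pos']
print('Fs %.2f Ft %.2f'%(F@s,F@t),'travel %.2f lat %.2f mm'%((p-[.585,-.121,0])@s*1e3,(p-[.585,-.121,0])@t*1e3),'Tz',o['torque'][2].round(2),'rot',2*np.arctan2(o['tool_rot'][2],o['tool_rot'][1]).round(4))
E
python3 f.py
python3 -m jog '[[0.2,-0.1,0,0],[0.45,-0.21,0,0],[0.9,-0.43,0,0],[1.36,-0.64,0,0],[1.81,-0.86,0,0],[2.26,-1.07,0,0],[2.71,-1.29,0,0],[3.16,-1.5,0,0],[3.61,-1.72,0,0],[4.06,-1.93,0,0],[4.5,-2.15,0,0],[4.8,-2.28,0,0],[4.97,-2.36,0,0],[4.97,-2.36,0,0]]'
python3 f.py
```

```text
t: 8.2
eef_pos: [0.5852, -0.1204, 0.0652]
tool_rot: [-0.001, 0.776, 0.631, -0.0]
contact_force: [-3.6, 1.2, 6.2]
gripper_width: 0.425
grasp_force: 56.1
Fs 2.03 Ft -3.16 travel 0.53 lat 0.37 mm Tz -0.04 rot 1.3664
t: 9.37
eef_pos: [0.5721, -0.0677, 0.0652]
tool_rot: [0.0, 0.775, 0.632, -0.0]
contact_force: [-3.2, -1.2, 7.0]
gripper_width: 0.43
grasp_force: 56.1
Fs -0.39 Ft -3.36 travel 54.84 lat 0.28 mm Tz 0.0 rot 1.3678
```

```bash
echo 'import sys; sys.exit(F@s<-6)' | cat f.py - > g.py
python3 -m jog '[[0.09,-0.04,0,0],[0.27,-0.13,0,0],[0.45,-0.21,0,0],[0.63,-0.3,0,0],[0.81,-0.39,0,0],[0.9,-0.43,0,0],[0.9,-0.43,0,0]]' >/dev/null && python3 g.py &&
python3 -m jog '[[0.04,-0.02,0,0],[0.09,-0.04,0,0],[0.13,-0.06,0,0],[0.18,-0.09,0,0]]' >/dev/null && python3 g.py &&
python3 -m jog '[[0.04,-0.02,0,0],[0.09,-0.04,0,0],[0.13,-0.06,0,0],[0.18,-0.09,0,0]]' >/dev/null && python3 g.py &&
python3 -m jog '[[0.05,-0.02,0,0],[0.09,-0.04,0,0]]' >/dev/null && python3 g.py &&
python3 -m jog '[[0.05,-0.02,0,0],[0.09,-0.04,0,0]]' >/dev/null && python3 g.py &&
python3 -m jog '[[0.05,-0.02,0,0],[0.09,-0.04,0,0]]' >/dev/null && python3 g.py
```

```text
Fs -0.96 Ft -2.58 travel 64.41 lat 0.26 mm Tz -0.03 rot 1.3674False
```

```bash
sed -i 's/sys.exit(F@s<-6)/sys.exit(int(F@s<-6))/' g.py
python3 -m jog '[[0.04,-0.02,0,0],[0.09,-0.04,0,0],[0.13,-0.06,0,0],[0.18,-0.09,0,0]]' >/dev/null && python3 g.py &&
python3 -m jog '[[0.04,-0.02,0,0],[0.09,-0.04,0,0],[0.13,-0.06,0,0],[0.18,-0.09,0,0]]' >/dev/null && python3 g.py &&
python3 -m jog '[[0.05,-0.02,0,0],[0.09,-0.04,0,0]]' >/dev/null && python3 g.py &&
python3 -m jog '[[0.05,-0.02,0,0],[0.09,-0.04,0,0]]' >/dev/null && python3 g.py &&
python3 -m jog '[[0.05,-0.02,0,0],[0.09,-0.04,0,0]]' >/dev/null && python3 g.py &&
python3 -m jog '[[0.05,-0.02,0,0],[0.09,-0.04,0,0]]' >/dev/null && python3 g.py &&
python3 -m jog '[[0.05,-0.02,0,0],[0.09,-0.04,0,0]]' >/dev/null && python3 g.py
```

```text
Fs -1.55 Ft -2.67 travel 65.99 lat 0.30 mm Tz 0.07 rot 1.3672
Fs -2.25 Ft -2.25 travel 67.98 lat 0.30 mm Tz 0.01 rot 1.367
Fs -2.16 Ft -2.68 travel 69.03 lat 0.30 mm Tz -0.02 rot 1.367
Fs -1.90 Ft -2.88 travel 70.00 lat 0.29 mm Tz 0.03 rot 1.367
Fs -3.05 Ft -3.29 travel 70.91 lat 0.30 mm Tz -0.06 rot 1.367
Fs -2.57 Ft -3.30 travel 71.81 lat 0.31 mm Tz 0.02 rot 1.367
Fs -2.88 Ft -3.21 travel 72.76 lat 0.31 mm Tz -0.03 rot 1.367
```

```bash

python3 -m jog '[[0.05,-0.02,0,0],[0.09,-0.04,0,0]]' >/dev/null && python3 g.py &&
python3 -m jog '[[0.05,-0.02,0,0],[0.09,-0.04,0,0]]' >/dev/null && python3 g.py &&
python3 -m jog '[[0.05,-0.02,0,0],[0.09,-0.04,0,0]]' >/dev/null && python3 g.py &&
python3 -m jog '[[0.05,-0.02,0,0],[0.09,-0.04,0,0]]' >/dev/null && python3 g.py &&
python3 -m jog '[[0.05,-0.02,0,0],[0.09,-0.04,0,0]]' >/dev/null && python3 g.py &&
python3 -m jog '[[0.05,-0.02,0,0],[0.09,-0.04,0,0]]' >/dev/null && python3 g.py &&
python3 -m jog '[[0.05,-0.02,0,0],[0.09,-0.04,0,0]]' >/dev/null && python3 g.py &&
python3 -m jog '[[0.05,-0.02,0,0],[0.09,-0.04,0,0]]' >/dev/null && python3 g.py
```

```text
Fs -2.52 Ft -3.56 travel 73.70 lat 0.31 mm Tz 0.05 rot 1.3668
Fs -2.73 Ft -2.62 travel 74.69 lat 0.33 mm Tz 0.01 rot 1.367
Fs -2.72 Ft -3.06 travel 75.66 lat 0.31 mm Tz 0.06 rot 1.367
Fs -3.07 Ft -3.43 travel 76.65 lat 0.31 mm Tz 0.08 rot 1.3668
Fs -1.43 Ft -3.09 travel 77.65 lat 0.30 mm Tz -0.01 rot 1.367
Fs -5.27 Ft -3.03 travel 78.06 lat 0.30 mm Tz 0.05 rot 1.3666
Fs -5.67 Ft -2.24 travel 78.22 lat 0.29 mm Tz 0.02 rot 1.366
Fs -8.57 Ft -2.83 travel 78.41 lat 0.31 mm Tz 0.03 rot 1.3654
```

```bash
python3 -m jog '[[0,0,0,0],[0,0,0,0],[0,0,0,0]]'>/dev/null; python3 f.py
python3 -m jog '[[0.03,-0.01,0,0],[0.05,-0.02,0,0],[0.05,-0.02,0,0]]' >/dev/null; python3 f.py
```

```text
Fs -7.28 Ft -3.43 travel 78.37 lat 0.29 mm Tz -0.02 rot 1.3652
Fs -8.19 Ft -3.15 travel 78.45 lat 0.30 mm Tz 0.07 rot 1.365
```

```bash
python3 -m jog '[[0.03,-0.01,0,0],[0.05,-0.02,0,0],[0.05,-0.02,0,0]]' >/dev/null; python3 f.py
python3 -m jog '[[0.03,-0.01,0,0],[0.05,-0.02,0,0],[0.05,-0.02,0,0]]' >/dev/null; python3 f.py
python3 -m jog '[[0,0,0,0],[0,0,0,0]]' >/dev/null; python3 f.py
```

```text
Fs -9.93 Ft -3.22 travel 78.54 lat 0.29 mm Tz 0.04 rot 1.3646
Fs -10.12 Ft -3.30 travel 78.63 lat 0.31 mm Tz 0.05 rot 1.3644
Fs -10.79 Ft -2.16 travel 78.62 lat 0.31 mm Tz 0.05 rot 1.3642
```

```bash
python3 -m jog '[[0.02,-0.01,0,0],[0.04,-0.02,0,0],[0.04,-0.02,0,0]]' >/dev/null; python3 f.py
python3 -m jog '[[0,0,0,0],[0,0,0,0],[0,0,0,0]]' >/dev/null; python3 f.py
python3 -m jog '[[-0.03,0.01,0,0],[-0.06,0.03,0,0],[-0.09,0.04,0,0],[-0.09,0.04,0,0]]' >/dev/null; python3 f.py
```

```text
Fs -12.47 Ft -2.29 travel 78.72 lat 0.30 mm Tz 0.06 rot 1.364
Fs -10.52 Ft -3.09 travel 78.73 lat 0.28 mm Tz 0.06 rot 1.364
Fs -9.26 Ft -3.54 travel 78.66 lat 0.29 mm Tz -0.04 rot 1.3646
```

```bash
python3 -m jog '[[-0.05,0.02,0,0],[-0.09,0.04,0,0],[-0.09,0.04,0,0]]' >/dev/null; python3 f.py
python3 -m jog '[[0,0,0,0],[0,0,0,0],[0,0,0,0],[0,0,0,0],[0,0,0,0],[0,0,0,0]]' -1; python3 f.py
python3 -m jog '[[0,0,-1,0],[0,0,-3,0],[0,0,-6,0],[0,0,-9,0],[0,0,-12,0],[0,0,-12,0],[0,0,-12,0]]' -1
python3 - <<'E'
from h import *
c=snap('wrist','w3');a=snap('top','top3')
cv2.imwrite('pics/w3.png',cv2.resize(c['pixels'][:,:,::-1],(768,576),interpolation=cv2.INTER_CUBIC))
E
```

```text
Fs -7.84 Ft -2.55 travel 78.54 lat 0.29 mm Tz -0.03 rot 1.365
t: 15.53
eef_pos: [0.5663, -0.0411, 0.0649]
tool_rot: [-0.0, 0.775, 0.632, 0.0]
contact_force: [-0.8, 0.2, 0.0]
gripper_width: 1.003
grasp_force: 0.0
Fs 0.39 Ft -0.69 travel 82.08 lat 1.08 mm Tz 0.02 rot 1.3684
t: 16.12
eef_pos: [0.5676, -0.0413, 0.1876]
tool_rot: [0.002, 0.775, 0.632, 0.002]
contact_force: [0.4, -0.8, -0.7]
gripper_width: 1.001
grasp_force: 0.0
```

View pics/w3.png

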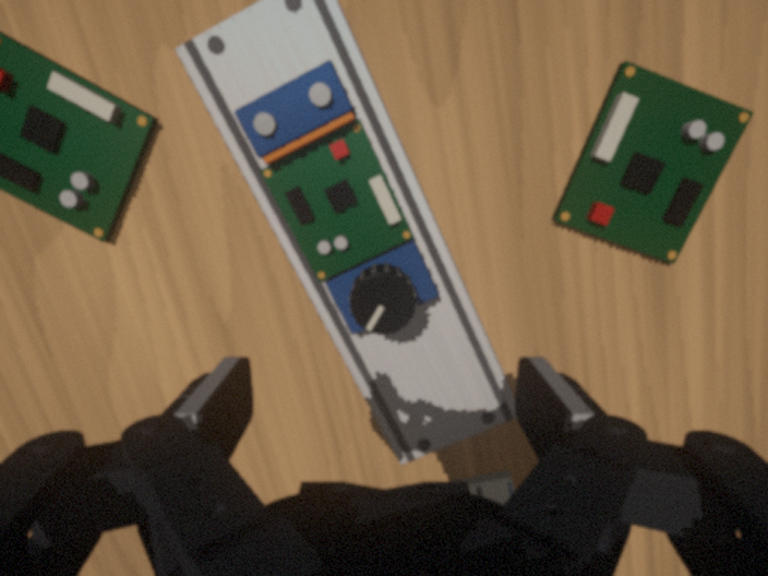

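The jaw is flush against the board (edge at 328,280 to 412,240), and the board lies square on the orange pad. The knob pointer (382,308 to 368,330) has turned about 126°, or 2.2 rad, so it is open. The gripper is clear.

```bash
python3 -c "from station import bot; print(bot.hand_in())"
```

```text
the job is handed in; nothing more can be done
None
```

The job is handed in at about 16 s, well under the 59 s limit: the knob was broken loose and turned to its open stop, and the jaw was slid up until the board bedded on the orange pad at about 10 N, then released with the jaw still touching the board.

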